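# Stack the slide blocks and cover-glass box in the cradle

## Robot

A 6-joint arm with a two-finger parallel gripper is mounted at the origin on a cart in front of the work surface, level with it; the furniture and walls round the work are solid. World frame = base frame: x ahead of the robot, y to its left, z up, the work surface at z = 0. Lengths are in m, angles in rad, forces in N, time in s.
With the tool pointing down it reaches from about 0.325 to 0.775 m from the base axis. Payload 9.3 kg.
Tool frame: the origin (TCP) lies on the centre line of the jaws, within the pads' length; the fingertips stand 19 mm ahead of it and the grasp point (between the pads) is the TCP; z points along the fingers, y is the line along which they close (so a half turn about z gives the same grasp; the last joint's range is limited). The gripper opens to 85 mm and grips with 20 to 120 N. Pads are 22 mm wide; open, the fingers measure 114 mm over their backs; the gripper's body (76 mm by 85 mm) begins 54 mm behind the grasp point. The pads swing forward as they close: fully open they stand 13 mm farther back than shut.
Start: joints at [0.987, 0.259, 0.021, 1.334, 0, 1.418], TCP at [0.23, 0.5, 0.21] pointing down, gripper open.
Joint ranges: [-3.04, 3.04], [-0.91, 1.82], [-1.04, 1.36], [-1.92, 1.95], [-1.52, 1.45], [-3.14, 3.14]. Speed limits (rad/s): [2.22, 2.22, 2.79, 3.14, 3.14, 3.14].

## Interface

Orientations are given as a 3x3 rotation matrix whose columns are the frame's x, y, z axes.
In Python, from bench import * gives the robot as it stands. The module is installed in compiled form; this text tells all that it offers.
- The arm moves only by the shell command python3 -m handwheel 'ROWS'. ROWS is text: rows parted by semicolons, each of 7 numbers parted by spaces: the shift along the tool's x, y, z in cm, then the turn, a rotation vector about the tool's x, y, z in degrees, then the finger opening in cm, from 0 to 8.54. A call has 1 to 10 rows; each row shifts and turns the commanded pose from where the row before left it, along the tool's axes as they then stand; what a row does not reach is not made up. A row lasts 1/8 s, in which the tool goes at most 62.5 mm and 10.7 degrees, less where a joint would pass 70% of its speed; a pose out of reach is approached as far as the arm can. A call is refused whole if a number of a shift passes 6.25 or a number of a turn 10.7, either way. A call with a gripper value outside its range is refused whole. The fingers move at their own pace and stop on an object; the grip force is fixed at half the most. Time passes only in rows, so rows that do not move let the fingers close. It gives the time, the measured TCP pose, the force, the opening and the grip force at its end, in the units of the state.
- read_state(): the state, without advancing time (a new reading comes with each control period).
- snapshot(name): name is "scene" or "top" or "wrist"; returns the picture (400x640x3 uint8, blue, green, red); there is no depth.
- camera_params(name): a dict with "intrinsics" (3x3 intrinsics, pixels), "dist" ([k1, k2, p1, p2, k3] as OpenCV has them; the pictures are not rectified), "rvec" (rotation vector, rad) and "tvec" (3), from world to camera coordinates, as OpenCV has them. Camera axes: x right, y down, z forward; pixel columns grow to the right and rows downward; lengths in m; the calibration is good to about 2 mm. A picture is of the moment at which its call begins: read the wrist's pose just before it. camera_params takes no time and is no camera call; for the wrist camera it gives the pose at the moment of the call.
- hand_in(): hands the job in; it is judged then, once.
The state is a dict: "time_s": time; "q": joint angles; "qd": joint speeds; "effort": joint torques, N m; "ee_pos": TCP position; "tool_rot": TCP orientation; "ft_force": force on the tool from outside, world axes, zero at the start; "moment": the same for the moment, N m; "width": opening from 0.0 (shut) to 1.0 (fully open); "grasp_force": force on a finger pad.
Only numpy, scipy, OpenCV 4.12 (cv2) and the standard library are available. Lean on these libraries where they do the work, as an engineer would, in place of code of your own. Each camera call takes 0.05 s, during which the arm holds its last target. There are 200 camera calls.

## Task

Build up the slide-prep column in the cradle with the metal corner walls: first the large wooden slide block flat down in the pocket, then the medium block from the sloping rest on it, then the small block, and last the closed blue-lidded cover-glass box on top. Centre each piece over the cradle with its long side along the cradle's long side, lying flat, and set each down gently and let go of it before fetching the next (never drop them). Leave the petri dish and the amber dropper bottle where they stand.

Things in the scene. Friction and masses are not known exactly. Their poses are not given: they have to be found in the camera images.
- cradle: Fixed cradle: dark wooden base 88 x 184 x 8 mm, aluminium walls 5 mm thick round an open-topped pocket. Origin at the centre of the base's underside, on the bench; x across, y along its length, z up. Walls rise straight to z = 60 mm, then flare out by 4 mm up to z = 70 mm. Finished column: undersides of the pieces at z = 8 (large), 52 (medium), 78 (small), 104 mm (box).
- pocket_floor (a point): Centre of the cradle's pocket floor, 8 mm above the bench, axes as the cradle's. The pocket is 62 mm (x) by 157 mm (y) inside. End walls run right across; the long sides have walls only near the corners (|y| over 48 mm), so their middle 97 mm is open for fingers.
- sloping_rest: Fixed rest, grey foot 90 x 164 mm on the bench, white slab sloping at 30 degrees, low edge towards the robot. Origin at the centre of the foot's underside; x points up the slope (away from the robot), y across.
- rest_slab (a point): Middle of the rest's slab surface, 60 mm above the bench, axes as the rest's. Slab 48 mm along the slope, 156 mm along y. Two tabs 12 mm high at its low edge (|y| 48 to 76 mm) stop the block; between them it is open, and the slab ends 3 mm short of the block's upper edge, so fingers can pass both sides of the block at its middle.
- large_block: Largest brown wooden grooved slide block, 56 x 150 x 44 mm (x, y, z), 0.09 to 0.15 kg, loose, flat on the bench. Origin: centre of its underside; x across its width, y along its length, z up through its thickness.
- medium_block: Medium brown wooden grooved slide block, 50 x 150 x 26 mm (x, y, z), 0.09 to 0.15 kg, loose; it lies across the sloping rest against its tabs, tilted 30 degrees about its own y (long) axis, its upper face looking up and towards the robot, its highest edge 95 mm above the bench. Origin: centre of its underside; x across its width, y along its length, z up through its thickness.
- small_block: Smallest brown wooden grooved slide block, 42 x 110 x 26 mm (x, y, z), 0.09 to 0.15 kg, loose, flat on the bench. Origin: centre of its underside; x across its width, y along its length, z up through its thickness.
- glass_box: Closed plastic box of cover glasses, white with a blue lid (the lid does not open), 34 x 64 x 18 mm (x, y, z), 0.03 kg, loose, flat on the bench. Origin: centre of its underside; x across its width, y along its length, z up through its thickness.
- petri_dish: Bystander: covered petri dish, 62 mm across, 15 mm high, on the bench at the right, in front of a tall fixed microscope (keep the arm out of x > 0.45 m where y < -0.28 m). Origin at the centre of its underside.
- dropper_bottle: Bystander: amber dropper bottle with black top, 35 mm across, 104 mm tall, on the bench at the left. Origin at the centre of its underside.

How it is judged:
By the outcome, as a careful person would: the job done as asked, in the order asked, and still so for the second after the job is handed in, with the robot touching nothing.
It also fails if it takes over 72 s, if anything falls off the work surface, if the arm or the gripper's body presses on something with over 40 N, if the wrist force passes 120 N, or if a joint passes its speed limit or range.

## Working session

There is one attempt and no reset: what is moved stays moved. The work goes in short steps, Python scripts to look and compute and a shell command to move; the robot and the scene stay as the last step left them, time stands still between calls to the robot, and variables do not carry over. Pictures are saved under pics/ and viewed, at most 10 in all, crops included, and the job is handed in when it is done.

```bash
mkdir -p pics; python3 - <<'E'
from bench import *
import cv2,numpy as np
s=read_state();print(s['time_s'],s['ee_pos'],np.round(s['tool_rot'],3),s['width'])
for n in ("scene","top"):
    im=snapshot(n);cv2.imwrite(f'pics/{n}0.png',im)
    p=camera_params(n);R=cv2.Rodrigues(p['rvec'])[0];print(n,p['intrinsics'][0],(-R.T@p['tvec'].ravel()).round(3),R.round(2).tolist())
E
```

```text
0.0 [0.22950749 0.49949186 0.20975086] [[-0.909  0.418 -0.001]
 [ 0.418  0.909 -0.001]
 [ 0.    -0.001 -1.   ]] 0.9976776611646886
scene [440.92365679   0.         325.38782356] [-0.069 -0.426  1.008] [[0.62, -0.79, 0.02], [-0.6, -0.48, -0.63], [0.51, 0.38, -0.77]]
top [376.71715848   0.         321.8727549 ] [0.459 0.034 1.04 ] [[-0.03, -1.0, -0.01], [-0.99, 0.03, -0.12], [0.12, 0.0, -0.99]]
```

View pics/top0.png

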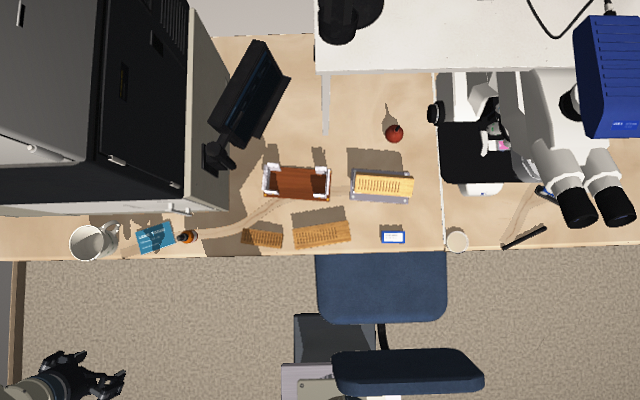

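View pics/scene0.png

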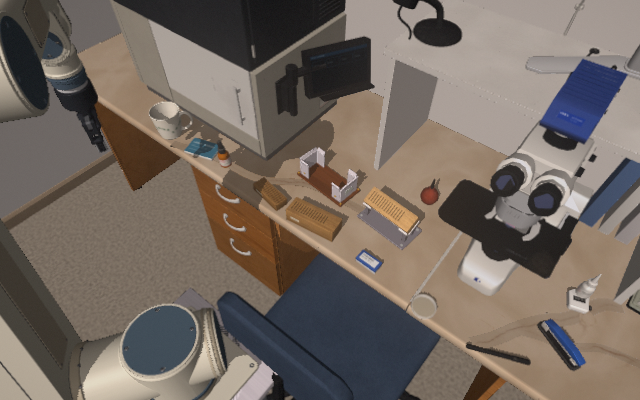

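The top view shows the cradle at (297,183), rest with medium block at (381,186), large block at (322,234), small block at (263,238), box at (393,237), petri dish at (457,240) and bottle at (187,237). The scene view shows the same things, with the large block at (314,218), small at (269,193) and box at (369,260).

```bash
cat > h.py <<'E'
from bench import *
import cv2,numpy as np
def P(n): 
    p=camera_params(n);return p
def ray(p,uv):
    R=cv2.Rodrigues(np.array(p['rvec']))[0];t=np.array(p['tvec']).ravel()
    uv=np.array(uv,float).reshape(-1,1,2)
    n=cv2.undistortPoints(uv,np.array(p['intrinsics']),np.array(p['dist'])).reshape(-1,2)
    d=np.c_[n,np.ones(len(n))]@R
    return -R.T@t,d
def cast(p,uv,z):
    c,d=ray(p,uv);return c+d*((z-c[2])/d[:,2])[:,None]
def tri(p1,u1,p2,u2):
    "midpoints of rays + gap"
    c1,D1=ray(p1,u1);c2,D2=ray(p2,u2);out=[]
    for a,b in zip(D1,D2):
        s=np.linalg.lstsq(np.c_[a,-b],c2-c1,rcond=None)[0]
        x,y=c1+s[0]*a,c2+s[1]*b;out.append([*((x+y)/2),np.linalg.norm(x-y)])
    return np.array(out)
E
python3 - <<'E'
from h import *
np.set_printoptions(precision=3,suppress=True)
t,s=P('top'),P('scene')
pts=dict(cradle=(297,183),rest=(381,186),large=(322,234),small=(263,238),box=(393,237),petri=(457,240),bottle=(187,237))
for k,v in pts.items(): print(k,cast(t,v,.03)[0])
a=cv2.imread('pics/top0.png');b=cv2.imread('pics/scene0.png')
cv2.imwrite('pics/z1.png',cv2.resize(a[150:270,170:470],(800,320),interpolation=2))
cv2.imwrite('pics/z2.png',cv2.resize(b[130:310,200:450],(800,576),interpolation=2))
st=read_state();print(st['q'])
w=P('wrist');c,d=ray(w,[(320,200)]);print(c,d,w['intrinsics'][0])
E
```

```text
cradle [0.635 0.103 0.03 ]
rest [ 0.62  -0.125  0.03 ]
large [0.495 0.039 0.03 ]
small [0.489 0.197 0.03 ]
box [ 0.481 -0.151  0.03 ]
petri [ 0.468 -0.323  0.03 ]
bottle [0.497 0.402 0.03 ]
[0.987 0.259 0.021 1.334 0.    1.418]
[0.162 0.532 0.373] [[ 0.269 -0.117 -0.956]] [314.599   0.    317.413]
```

View pics/z1.png

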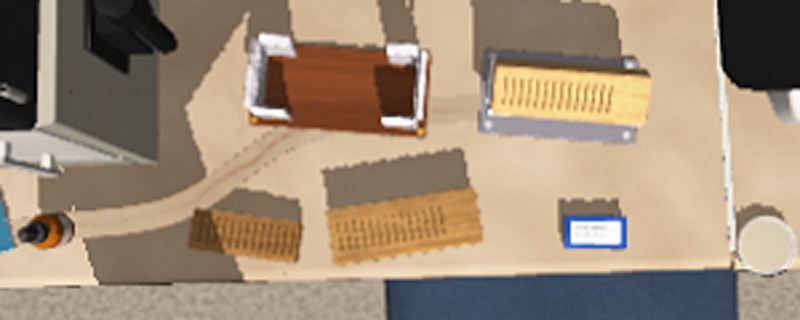

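View pics/z2.png

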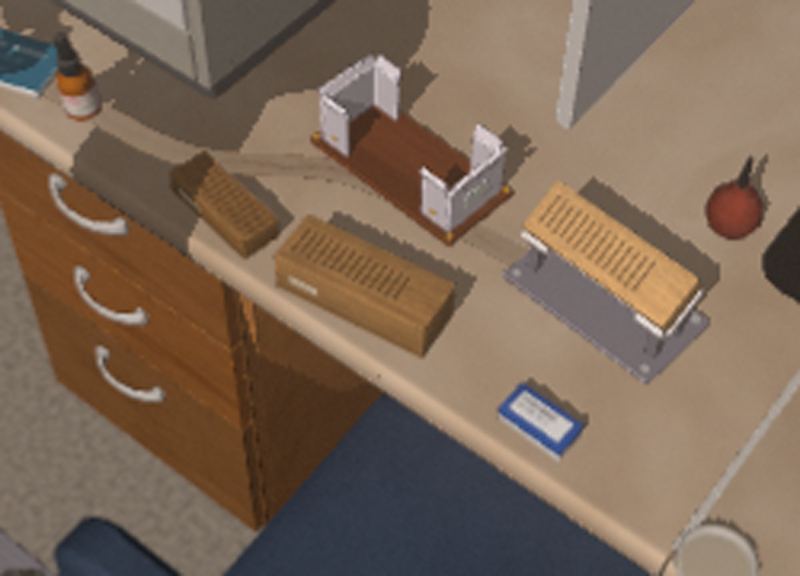

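The crops give matching corners. Large block top: z1 (326,212),(472,187),(482,238),(334,264) and z2 (310,215),(455,288),(426,328),(277,254). The small block, medium block and box corners are visible the same way.

```bash
python3 - <<'E'
from h import *
np.set_printoptions(precision=3,suppress=True)
t,s=P('top'),P('scene')
A=dict(large=[(326,212),(472,187),(482,238),(334,264)],small=[(197,208),(301,222),(298,262),(190,246)],
 med=[(497,66),(650,70),(640,125),(493,112)],box=[(565,215),(627,217),(626,248),(563,247)],
 cradle=[(252,34),(430,50),(426,136),(248,122)])
B=dict(large=[(310,215),(455,288),(426,328),(277,254)],small=[(207,152),(277,214),(246,236),(172,172)],
 med=[(560,183),(699,285),(660,322),(526,230)],box=[(526,383),(584,421),(561,447),(499,406)],
 cradle=[(376,56),(505,155),(452,242),(313,140)])
for k in A:
    u=np.array(A[k])/2.6667+[170,150];v=np.array(B[k])/3.2+[200,130]
    r=tri(t,u,s,v);print(k);print(r,'mean',r[:,:3].mean(0));e=(r[1]+r[2]-r[0]-r[3])[:2]/2;print('len',np.linalg.norm(e),'yaw',np.degrees(np.arctan2(-e[0],-e[1])).round(1)*-1)
E
```

```text
large
[[ 0.51   0.115  0.044  0.006]
 [ 0.531 -0.031  0.037  0.004]
 [ 0.48  -0.039  0.042  0.004]
 [ 0.459  0.108  0.045  0.005]] mean [0.495 0.038 0.042]
len 0.1473375942796889 yaw 8.2
small
[[0.518 0.247 0.028 0.004]
 [0.5   0.142 0.034 0.001]
 [0.461 0.145 0.039 0.003]
 [0.48  0.254 0.029 0.003]] mean [0.49  0.197 0.032]
len 0.10854249719178155 yaw -9.8
med
[[ 0.643 -0.056  0.091  0.005]
 [ 0.636 -0.204  0.078  0.001]
 [ 0.585 -0.195  0.073  0.006]
 [ 0.602 -0.052  0.064  0.004]] mean [ 0.616 -0.127  0.076]
len 0.1457058556913458 yaw -5.0
box
[[ 0.502 -0.126  0.016  0.006]
 [ 0.497 -0.187  0.025  0.004]
 [ 0.466 -0.185  0.023  0.005]
 [ 0.469 -0.122  0.018  0.005]] mean [ 0.484 -0.155  0.021]
len 0.06165407237103778 yaw -3.7
cradle
[[0.689 0.184 0.061 0.006]
 [0.664 0.01  0.063 0.002]
 [0.587 0.013 0.01  0.004]
 [0.609 0.198 0.001 0.007]] mean [0.637 0.101 0.034]
len 0.18063428094607714 yaw -7.4
```

```bash
python3 -m handwheel '0 0 -0.3 0 0 9.5 8.5;0 0 -0.3 0 0 9.5 8.5;0 0 -0.3 0 0 9.5 8.5;0 0 -0.3 0 0 9.5 8.5;0 0 0 0 0 9.5 8.5;0 0 0 0 0 9.5 8.5' && python3 -m handwheel '-5.4 2.2 0 0 0 0 8.5;-5.4 2.2 0 0 0 0 8.5;-5.4 2.2 0 0 0 0 8.5;-5.4 2.2 0 0 0 0 8.5;-5.4 2.2 0 0 0 0 8.5;-5.4 2.2 0 0 0 0 8.5;-5.4 2.2 0 0 0 0 8.5;-5.4 2.2 0 0 0 0 8.5;-5.4 2.2 0 0 0 0 8.5;0 0 0 0 0 0 8.5'
python3 - <<'E'
from h import *
s=read_state();print(s['q'].round(3) if hasattr(s['q'],'round') else s['q'],s['ee_pos'],np.round(s['tool_rot'],3).tolist())
import pickle
p=P('wrist');im=snapshot('wrist');cv2.imwrite('pics/w1.png',im);pickle.dump(p,open('w1.pkl','wb'))
E
```

```text
time_s: 0.85
ee_pos: [0.2296, 0.4996, 0.222]
tool_rot: [[-0.139, 0.99, -0.0], [0.99, 0.139, -0.001], [-0.001, -0.0, -1.0]]
ft_force: [-0.4, -0.4, 0.8]
width: 0.992
grasp_force: 0.0
time_s: 2.1
ee_pos: [0.4973, 0.0442, 0.2214]
tool_rot: [[-0.14, 0.99, -0.001], [0.99, 0.14, -0.0], [-0.0, -0.001, -1.0]]
ft_force: [-0.6, 0.7, 1.3]
width: 0.996
grasp_force: 0.0
[-0.079  0.17  -0.068  1.335 -0.     1.351] [0.49733205 0.044228   0.22142902] [[-0.14, 0.99, -0.001], [0.99, 0.14, -0.0], [-0.0, -0.001, -1.0]]
```

View pics/w1.png

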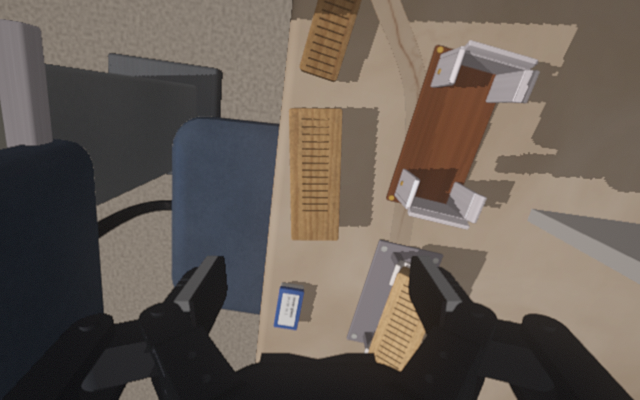

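The wrist view shows all pieces: large block (315,173), small (330,38), box (288,308), cradle from screw corners (440,48)–(391,198), and medium block at (400,325) on the rest.

```bash
python3 - <<'E'
from h import *
import pickle
np.set_printoptions(precision=4,suppress=True)
im=cv2.imread('pics/w1.png');p=pickle.load(open('w1.pkl','rb'))
cv2.imwrite('pics/z3.png',cv2.resize(im[20:250,280:560],(800,657)[:1]+(657,),interpolation=cv2.INTER_CUBIC)[:600])
hsv=cv2.cvtColor(im,cv2.COLOR_BGR2HSV)
for n,u in dict(base=(440,140),large=(300,170),bench=(372,90),small=(318,70),med=(380,345)).items(): print(n,hsv[u[1],u[0]])
L=[(291,108),(341,108),(338,240),(290,239)]
r=cast(p,L,.044);print(r,r.mean(0))
r=cast(p,[(437,45),(389,199)],.008);print('base',r,np.linalg.norm(r[1]-r[0]))
E
```

```text
base [ 10 150 112]
large [ 16 111 165]
bench [ 15  54 166]
small [ 15 123 120]
med [ 17 105 156]
[[ 0.4603  0.111   0.044 ]
 [ 0.5118  0.1183  0.044 ]
 [ 0.5326 -0.0297  0.044 ]
 [ 0.4764 -0.0364  0.044 ]] [0.4953 0.0408 0.044 ]
base [[0.6073 0.1981 0.008 ]
 [0.5916 0.0187 0.008 ]] 0.1801180351937563
```

View pics/z3.png

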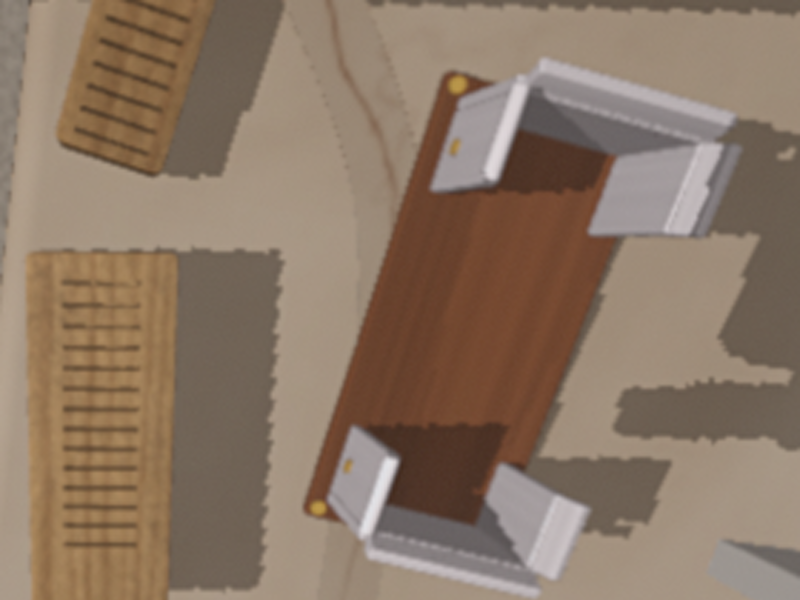

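In the crop, the base's near corners are at (447,70) and (303,514), its far edge runs (615,240)–(530,465), and the end-wall top outer corners are (543,60), (737,115), (368,555) and (540,597).

```bash
python3 - <<'E'
from h import *
import pickle
np.set_printoptions(precision=4,suppress=True)
p=pickle.load(open('w1.pkl','rb'))
f=lambda c:np.array(c)/2.857+[280,20]
n=cast(p,f([(447,70),(303,514)]),.008);e=cast(p,f([(615,240),(530,465)]),.008)
print('near',n,np.linalg.norm(n[1]-n[0]),'far',e)
for q in (n,e): d=q[0]-q[1];print('yaw',np.degrees(np.arctan2(-d[0],d[1])))
d=(n[0]-n[1])[:2];d/=np.linalg.norm(d);print('width',[(v[:2]-n[0][:2])@[d[1],-d[0]] for v in e])
print('centre from near',n.mean(0)[:2]+.044*np.array([d[1],-d[0]]))
w=cast(p,f([(543,60),(737,115),(368,555),(540,597)]),.07);print('walltop',w,w.mean(0))
a=(w[0]+w[1]-w[2]-w[3]);print('yaw',np.degrees(np.arctan2(-a[0],a[1])),np.linalg.norm(a)/2,w[1]-w[0],w[3]-w[2])
s=cast(p,f([(58,143),(155,176)]),.026);print('small near end',s)
t=P('top');print('top-cam base',cast(t,np.array([(248,128),(426,138)])/2.6667+[170,150],.004))
E
```

```text
near [[0.6066 0.1985 0.008 ]
 [0.5882 0.017  0.008 ]] 0.18244779164178304 far [[0.6889 0.1477 0.008 ]
 [0.6808 0.0526 0.008 ]]
yaw -5.776068950171008
yaw -4.902865423201009
width [np.float64(0.08707020729881791), np.float64(0.08852510866877983)]
centre from near [0.6412 0.1034]
walltop [[0.6165 0.1928 0.07  ]
 [0.6833 0.1863 0.07  ]
 [0.5988 0.0217 0.07  ]
 [0.667  0.0144 0.07  ]] [0.6414 0.1038 0.07  ]
yaw -5.663143950061335 0.17230067111677566 [ 0.0668 -0.0065  0.    ] [ 0.0682 -0.0073  0.    ]
small near end [[0.4642 0.1503 0.026 ]
 [0.5016 0.144  0.026 ]]
top-cam base [[0.6001 0.1998 0.004 ]
 [0.5843 0.0147 0.004 ]]
```

Wall tops and base agree: the cradle centre is (0.641, 0.1035) with yaw −5.6°. The large block is at (0.495, 0.041), and its triangulated top of 42 mm matches the stated 44. I'll grasp it now.

```bash
python3 -m handwheel '-0.3 -0.25 4.5 0 0 0 8.5;0 0 4.5 0 0 0 8.5;0 0 4.5 0 0 0 8.5;0 0 4 0 0 0 8.5;0 0 1.6 0 0 0 8.5;0 0 0 0 0 0 8.5' && python3 -m handwheel '0 0 0 0 0 0 4;0 0 0 0 0 0 4;0 0 0 0 0 0 4;0 0 0 0 0 0 4;0 0 0 0 0 0 4;0 0 0 0 0 0 4'
```

```text
time_s: 2.9
ee_pos: [0.4925, 0.0453, 0.0305]
tool_rot: [[-0.146, 0.989, -0.003], [0.989, 0.146, 0.0], [0.001, -0.003, -1.0]]
ft_force: [0.1, -0.3, 0.1]
width: 0.996
grasp_force: 0.0
time_s: 3.65
ee_pos: [0.4938, 0.0441, 0.0314]
tool_rot: [[-0.145, 0.989, -0.0], [0.989, 0.145, 0.0], [0.0, -0.0, -1.0]]
ft_force: [-0.6, -0.4, 0.2]
width: 0.473
grasp_force: 0.0
```

```bash
python3 - <<'E'
from h import *
im=snapshot('wrist');s=snapshot('scene')[150:310,200:440];s=cv2.resize(s,(600,400))
cv2.imwrite('pics/c1.png',np.vstack([cv2.resize(im[:,100:580],(240,200))[:200].repeat(1,0) if 0 else cv2.resize(im,(600,200+0))[:200],s])[:600])
E
```

```text
(no output)
```

View pics/c1.png

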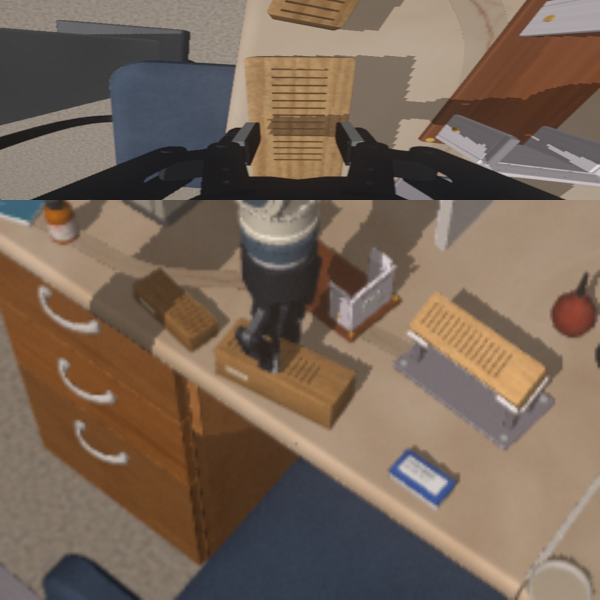

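The wrist half shows the jaws closed at (248,140)/(347,145), inside the block's edges. The scene half shows the fingers at (245,345)–(275,368) over the block's top. I'll check by projection where the tips should appear.

```bash
python3 - <<'E'
from h import *
np.set_printoptions(precision=4,suppress=True)
s=read_state();R=np.array(s['tool_rot']);T=np.array(s['ee_pos']);print(s['time_s'],T,s['width'],s['grasp_force'],s['q'],s['effort'],s['ft_force'])
def proj(n,X):
    p=P(n);return cv2.projectPoints(np.array(X),np.array(p['rvec']),np.array(p['tvec']),np.array(p['intrinsics']),np.array(p['dist']))[0].reshape(-1,2)
X=[T+R@[0,y,z] for y in(-.02,.02) for z in (-.013,.0,.019)]
X+=[(.5118,.1183,.044),(.4603,.111,.044)]
for n in('wrist','scene'):
    u=proj(n,X);print(n,u);print(' in c1:', u*[600/640,.5] if n=='wrist' else (u-[200,150])*2.5+[0,200])
print(cast(P('scene'),[(310,217)],.044))
E
```

```text
3.75 [0.4938 0.0441 0.0313] 0.4676609538827193 0.0 [-0.0803  0.2921 -0.4219  0.8568 -0.      1.3454] [ -0.0016 -51.7774  28.0298   0.0034  -0.0003   0.0001] [-0.1893  0.3027 -0.0153]
wrist [[278.4067 254.175 ]
 [281.1291 243.6628]
 [284.4911 230.684 ]
 [354.1818 254.2416]
 [351.6375 243.7239]
 [348.4954 230.7386]
 [377.843  115.4401]
 [265.4043 114.8534]]
 in c1: [[261.0063 127.0875]
 [263.5586 121.8314]
 [266.7104 115.342 ]
 [332.0455 127.1208]
 [329.6601 121.862 ]
 [326.7144 115.3693]
 [354.2278  57.72  ]
 [248.8166  57.4267]]
scene [[307.7725 218.2415]
 [307.8444 221.0738]
 [307.9473 225.1299]
 [315.2718 208.2328]
 [315.2815 211.095 ]
 [315.2952 215.1953]
 [295.2624 196.2442]
 [285.1229 208.731 ]]
 in c1: [[269.4313 370.6038]
 [269.611  377.6845]
 [269.8682 387.8248]
 [288.1796 345.5821]
 [288.2036 352.7375]
 [288.238  362.9882]
 [238.1559 315.6106]
 [212.8072 346.8276]]
[[0.4813 0.0394 0.044 ]]
```

```bash
python3 - <<'E'
from h import *
a=snapshot('wrist')[170:370,220:420];b=snapshot('scene')[170:270,270:370]
c=snapshot('top')[200:260,280:380]
cv2.imwrite('pics/c2.png',np.hstack([cv2.resize(a,(400,400),interpolation=2),cv2.resize(b,(400,400),interpolation=2)]))
E
```

```text
(no output)
```

View pics/c2.png

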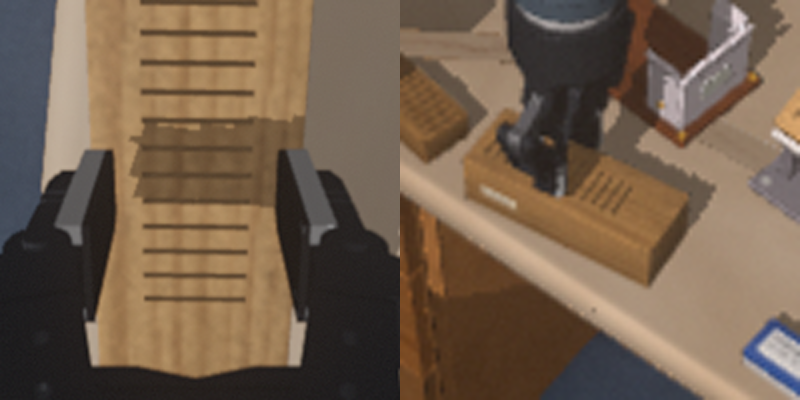

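The tips seem to end at block-top level (crop row 150 in the wrist half, (565,195) in the scene half) with a 40 mm gap. That doesn't fit a TCP at z=0.031. I'll open the jaws and check numerically how deep the near finger reaches.

```bash
python3 -m handwheel '0 0 0 0 0 0 8.5;0 0 0 0 0 0 8.5;0 0 0 0 0 0 8.5;0 0 0 0 0 0 8.5;0 0 0 0 0 0 8.5;0 0 0 0 0 0 8.5'
python3 - <<'E'
from h import *
np.set_printoptions(precision=4,suppress=True)
s=read_state();R=np.array(s['tool_rot']);T=np.array(s['ee_pos'])
im=snapshot('scene');cv2.imwrite('pics/s3.png',im);w=snapshot('wrist');cv2.imwrite('pics/w3.png',w)
for n,i in(('scene',im),('wrist',w)):
  p=P(n)
  for y in(-.044,-.048,.044):
    print(n,y)
    for z in np.arange(-.04,.026,.005):
        u=cv2.projectPoints(T+R@[0,y,z],np.array(p['rvec']),np.array(p['tvec']),np.array(p['intrinsics']),np.array(p['dist']))[0].ravel()
        print('  %.3f'%z,u.round(0),i[int(round(u[1])),int(round(u[0]))])
E
```

```text
time_s: 4.65
ee_pos: [0.4939, 0.0442, 0.0314]
tool_rot: [[-0.145, 0.989, 0.0], [0.989, 0.145, -0.0], [-0.0, 0.0, -1.0]]
ft_force: [0.2, 0.3, 1.0]
width: 0.993
grasp_force: 0.0
scene -0.044
  -0.040 [303. 218.] [39 42 47]
  -0.035 [303. 220.] [40 43 47]
  -0.030 [303. 221.] [35 37 44]
  -0.025 [303. 222.] [ 57  83 111]
  -0.020 [303. 223.] [ 63 101 137]
  -0.015 [303. 224.] [ 60  97 132]
  -0.010 [303. 225.] [ 60  96 132]
  -0.005 [303. 226.] [ 54  87 120]
  -0.000 [303. 227.] [ 67  98 128]
  0.005 [303. 228.] [110 137 161]
  0.010 [303. 229.] [121 145 169]
  0.015 [303. 230.] [120 143 167]
  0.020 [303. 231.] [123 146 171]
  0.025 [303. 232.] [130 154 180]
scene -0.048
  -0.040 [302. 219.] [45 44 50]
  -0.035 [302. 221.] [42 50 60]
  -0.030 [302. 222.] [ 60  96 130]
  -0.025 [302. 223.] [ 62 100 137]
  -0.020 [302. 224.] [ 62  98 134]
  -0.015 [302. 225.] [ 60  93 129]
  -0.010 [302. 226.] [ 56  87 121]
  -0.005 [302. 227.] [ 93 119 147]
  -0.000 [302. 228.] [117 141 165]
  0.005 [303. 229.] [121 145 169]
  0.010 [303. 230.] [120 143 167]
  0.015 [303. 231.] [123 146 171]
  0.020 [30
[... 1259 characters left out ...]
05 [229. 247.] [90 77 70]
  -0.000 [232. 244.] [89 75 69]
  0.005 [234. 240.] [92 77 71]
  0.010 [236. 236.] [91 78 70]
  0.015 [238. 233.] [90 77 71]
  0.020 [240. 230.] [90 77 71]
  0.025 [242. 227.] [90 76 69]
wrist 0.044
  -0.040 [415. 282.] [29 32 35]
  -0.035 [412. 276.] [27 31 35]
  -0.030 [409. 271.] [69 79 90]
  -0.025 [406. 265.] [ 89 102 115]
  -0.020 [403. 261.] [ 88 102 115]
  -0.015 [401. 256.] [ 89 103 115]
  -0.010 [398. 252.] [ 90 102 116]
  -0.005 [396. 248.] [ 90 104 117]
  -0.000 [394. 244.] [ 90 103 117]
  0.005 [392. 240.] [ 91 104 118]
  0.010 [390. 237.] [ 89 104 117]
  0.015 [388. 233.] [ 91 103 117]
  0.020 [387. 230.] [ 92 104 118]
  0.025 [385. 227.] [ 90 103 117]
```

The scene and wrist cameras agree that the real fingertips sit about 33 mm behind where the stated TCP offset puts them. Tips are about 13 mm above the reported TCP z at 4 cm opening and about 28 mm above when open. Sideways the TCP is right. I'll use that measured offset and go lower.

```bash
python3 -m handwheel '-0.35 0.1 1.2 0 0 0 8.5;0 0 1.2 0 0 0 8.5;0 0 1.0 0 0 0 8.5;0 0 0 0 0 0 8.5' && python3 -m handwheel '0 0 0 0 0 0 4;0 0 0 0 0 0 4;0 0 0 0 0 0 4;0 0 0 0 0 0 4;0 0 0 0 0 0 4;0 0 0 0 0 0 4'
```

```text
time_s: 5.25
ee_pos: [0.4946, 0.0409, -0.0037]
tool_rot: [[-0.145, 0.989, -0.002], [0.989, 0.145, 0.0], [0.0, -0.002, -1.0]]
ft_force: [0.5, 0.7, -0.2]
width: 0.992
grasp_force: 0.0
time_s: 6.0
ee_pos: [0.4958, 0.0409, -0.002]
tool_rot: [[-0.145, 0.989, 0.001], [0.989, 0.145, -0.0], [-0.0, 0.001, -1.0]]
ft_force: [0.0, -0.3, 5.9]
width: 0.643
grasp_force: 64.1
```

```bash
python3 -m handwheel '0 0 -1.5 0 0 0 4;0 0 -4 0 0 0 4;0 0 -4 0 0 7 4;0 0 -0.5 0 0 6.9 4;1.91 3.46 0 0 0 0 4;1.91 3.46 0 0 0 0 4;1.91 3.46 0 0 0 0 4;1.91 3.46 0 0 0 0 4;0 0 0 0 0 0 4;0 0 0 0 0 0 4'
python3 - <<'E'
from h import *
import pickle
np.set_printoptions(precision=4,suppress=True)
p=P('wrist');im=snapshot('wrist');cv2.imwrite('pics/w4.png',im);pickle.dump(p,open('w4.pkl','wb'))
cv2.imwrite('pics/s4.png',snapshot('scene'));cv2.imwrite('pics/t4.png',snapshot('top'))
s=read_state();print(s['q'],s['width'],s['tool_rot'])
E
```

```text
time_s: 7.25
ee_pos: [0.6398, 0.1034, 0.0968]
tool_rot: [[0.097, 0.995, -0.002], [0.995, -0.097, -0.0], [-0.0, -0.002, -1.0]]
ft_force: [-0.6, -0.3, -1.1]
width: 0.639
grasp_force: 64.0
[ 0.0304  0.4724  0.0591  1.1576 -0.      1.699 ] 0.6437301161556863 [[ 0.0977  0.9952 -0.0001]
 [ 0.9952 -0.0977 -0.    ]
 [-0.0001 -0.0001 -1.    ]]
```

```bash
python3 - <<'E'
from h import *
import pickle
np.set_printoptions(precision=4,suppress=True)
im=cv2.imread('pics/w4.png');p=pickle.load(open('w4.pkl','rb'))
T=np.array([.6398,.1034]);ax=np.array([.0977,.9952]);ay=np.array([.9952,-.0977])
X=[np.r_[T+ax*.075+ay*s*.028,.143] for s in(-1,1)]
u=cv2.projectPoints(np.array(X),np.array(p['rvec']),np.array(p['tvec']),np.array(p['intrinsics']),np.array(p['dist']))[0].reshape(-1,2);print('expected corners',u)
h=cv2.cvtColor(im,cv2.COLOR_BGR2HSV);m=cv2.inRange(h,(13,90,90),(21,200,255))
m=cv2.morphologyEx(m,cv2.MORPH_CLOSE,np.ones((7,7)))
for c in cv2.findContours(m,0,2)[0]:
    if cv2.contourArea(c)>800: print(cv2.contourArea(c),cv2.approxPolyDP(c,6,True).reshape(-1,2).tolist())
r0=int(u[:,1].mean())
for r in (r0+20,r0+60):print(r,[ (x,h[r,x].tolist()) for x in range(int(u[0,0])-12,int(u[0,0])+13,4)],[ (x,h[r,x].tolist()) for x in range(int(u[1,0])-12,int(u[1,0])+13,4)])
x=int(u[:,0].mean());print([(r,h[r,x].tolist()) for r in range(r0-16,r0+17,4)])
E
```

```text
expected corners [[238.0971 106.8601]
 [395.0034 107.0766]]
33559.0 [[246, 108], [257, 362], [262, 352], [373, 352], [376, 359], [395, 111]]
5776.0 [[110, 6], [117, 67], [107, 67], [104, 51], [105, 61], [92, 68], [91, 37], [81, 36], [79, 24], [89, 72], [65, 85], [78, 164], [132, 168]]
126 [(226, [15, 59, 156]), (230, [15, 61, 150]), (234, [15, 59, 150]), (238, [15, 59, 150]), (242, [15, 66, 151]), (246, [16, 112, 169]), (250, [16, 113, 160])] [(383, [16, 119, 144]), (387, [15, 119, 142]), (391, [16, 114, 146]), (395, [15, 110, 128]), (399, [14, 65, 102]), (403, [15, 66, 101]), (407, [14, 69, 100])]
166 [(226, [15, 56, 163]), (230, [17, 55, 162]), (234, [16, 55, 162]), (238, [16, 55, 162]), (242, [15, 55, 163]), (246, [16, 105, 158]), (250, [16, 111, 147])] [(383, [16, 127, 137]), (387, [17, 119, 144]), (391, [16, 115, 140]), (395, [15, 62, 153]), (399, [15, 63, 155]), (403, [15, 59, 156]), (407, [14, 64, 103])]
[(90, [173, 13, 156]), (94, [176, 15, 137]), (98, [0, 11, 138]), (102, [11, 136, 77]), (106, [11, 128, 78]), (110, [16, 112, 160]), (114, [16, 113, 162]), (118, [16, 116, 160]), (122, [16, 117, 157])]
```

The held block's end corners are at (245,108) and (395,109), within about 1.5 mm of the target. I'll lower it into the pocket.

```bash
python3 -m handwheel '0 0 2 0 0 0 4;0 0 2 0 0 0 4;0 0 2 0 0 0 4;0 0 0 0 0 0 4' && python3 -m handwheel '0 0 1.2 0 0 0 4;0 0 0.8 0 0 0 4;0 0 0 0 0 0 4'
```

```text
time_s: 7.9
ee_pos: [0.6391, 0.103, 0.0365]
tool_rot: [[0.098, 0.995, -0.003], [0.995, -0.098, -0.0], [-0.0, -0.003, -1.0]]
ft_force: [0.6, 0.4, -1.1]
width: 0.637
grasp_force: 64.1
time_s: 8.28
ee_pos: [0.6401, 0.1034, 0.0168]
tool_rot: [[0.097, 0.995, -0.001], [0.995, -0.097, -0.0], [-0.0, -0.001, -1.0]]
ft_force: [-0.1, 0.1, -0.9]
width: 0.643
grasp_force: 64.1
```

```bash
python3 -m handwheel '0 0 0.5 0 0 0 4;0 0 0.2 0 0 0 4;0 0 0 0 0 0 4' && python3 -m handwheel '0 0 0.15 0 0 0 4;0 0 0 0 0 0 4'
```

```text
time_s: 8.65
ee_pos: [0.6405, 0.1034, 0.0103]
tool_rot: [[0.097, 0.995, -0.0], [0.995, -0.097, -0.0], [-0.0, -0.0, -1.0]]
ft_force: [-0.3, 0.4, -2.0]
width: 0.643
grasp_force: 64.1
time_s: 8.9
ee_pos: [0.6405, 0.1034, 0.0088]
tool_rot: [[0.097, 0.995, -0.0], [0.995, -0.097, -0.0], [-0.0, -0.0, -1.0]]
ft_force: [0.1, -0.6, -1.6]
width: 0.644
grasp_force: 64.1
```

```bash
python3 -m handwheel '0 0 0.15 0 0 0 4;0 0 0 0 0 0 4' && python3 -m handwheel '0 0 0.1 0 0 0 4;0 0 0 0 0 0 4'
```

```text
time_s: 9.15
ee_pos: [0.6405, 0.1034, 0.0073]
tool_rot: [[0.097, 0.995, -0.0], [0.995, -0.097, 0.0], [-0.0, -0.0, -1.0]]
ft_force: [-0.5, -0.6, -0.9]
width: 0.646
grasp_force: 64.1
time_s: 9.4
ee_pos: [0.6405, 0.1034, 0.0063]
tool_rot: [[0.097, 0.995, -0.0], [0.995, -0.097, 0.0], [0.0, -0.0, -1.0]]
ft_force: [-0.3, 0.3, -1.2]
width: 0.645
grasp_force: 64.1
```

```bash
python3 -m handwheel '0 0 0.08 0 0 0 4;0 0 0 0 0 0 4' && python3 -m handwheel '0 0 0.08 0 0 0 4;0 0 0 0 0 0 4'
```

```text
time_s: 9.65
ee_pos: [0.6406, 0.1034, 0.0061]
tool_rot: [[0.097, 0.995, 0.0], [0.995, -0.097, -0.0], [0.0, 0.0, -1.0]]
ft_force: [-1.6, 0.0, 3.5]
width: 0.646
grasp_force: 64.6
time_s: 9.9
ee_pos: [0.6406, 0.1034, 0.0061]
tool_rot: [[0.097, 0.995, 0.001], [0.995, -0.097, -0.0], [0.0, 0.001, -1.0]]
ft_force: [-4.7, -0.9, 11.3]
width: 0.64
grasp_force: 65.6
```

```bash
python3 -m handwheel '0 0 -0.08 0 0 0 4;0 0 0 0 0 0 8.5;0 0 0 0 0 0 8.5;0 0 0 0 0 0 8.5;0 0 0 0 0 0 8.5;0 0 0 0 0 0 8.5' && python3 -m handwheel '0 0 -2 0 0 0 8.5;0 0 -5.5 0 0 0 8.5;0 0 -5.5 0 0 0 8.5;0 0 -5 0 0 0 8.5;-5.8 0 0 0 0 0 8.5;-5.8 0 0 0 0 0 8.5;-5.8 0 0 0 0 0 8.5;-5.8 0 0 0 0 0 8.5;0 0 0 0 0 0 8.5;0 0 0 0 0 0 8.5'
python3 - <<'E'
from h import *
import pickle
np.set_printoptions(precision=4,suppress=True)
p=P('wrist');im=snapshot('wrist');cv2.imwrite('pics/w5.png',im);pickle.dump(p,open('w5.pkl','wb'))
b=snapshot('scene');cv2.imwrite('pics/s5.png',b)
cv2.imwrite('pics/v5.png',np.vstack([cv2.resize(im[60:260,200:600],(800,400),interpolation=2),cv2.resize(b[160:260,270:470],(400,200),interpolation=2).repeat(1,0) if 0 else cv2.resize(b[170:220,270:470],(800,200),interpolation=2)]))
h=cv2.cvtColor(im,cv2.COLOR_BGR2HSV)
m=cv2.inRange(h,(13,90,90),(21,200,255))
m=cv2.morphologyEx(m,cv2.MORPH_CLOSE,np.ones((9,9)))
for c in cv2.findContours(m,0,2)[0]:
    if cv2.contourArea(c)>800: print(cv2.contourArea(c),cv2.approxPolyDP(c,5,True).reshape(-1,2).tolist())
E
```

```text
time_s: 10.65
ee_pos: [0.6405, 0.1034, 0.0055]
tool_rot: [[0.097, 0.995, -0.0], [0.995, -0.097, -0.0], [-0.0, -0.0, -1.0]]
ft_force: [-0.4, 0.7, -0.5]
width: 0.993
grasp_force: 0.0
time_s: 11.9
ee_pos: [0.6178, -0.1276, 0.1856]
tool_rot: [[0.098, 0.995, -0.0], [0.995, -0.098, 0.0], [0.0, -0.0, -1.0]]
ft_force: [-1.0, 0.4, -0.1]
width: 0.995
grasp_force: 0.0
8708.5 [[291, 102], [292, 259], [336, 272], [340, 248], [348, 247], [342, 216], [343, 149], [352, 134], [346, 132], [347, 105]]
```

View pics/v5.png

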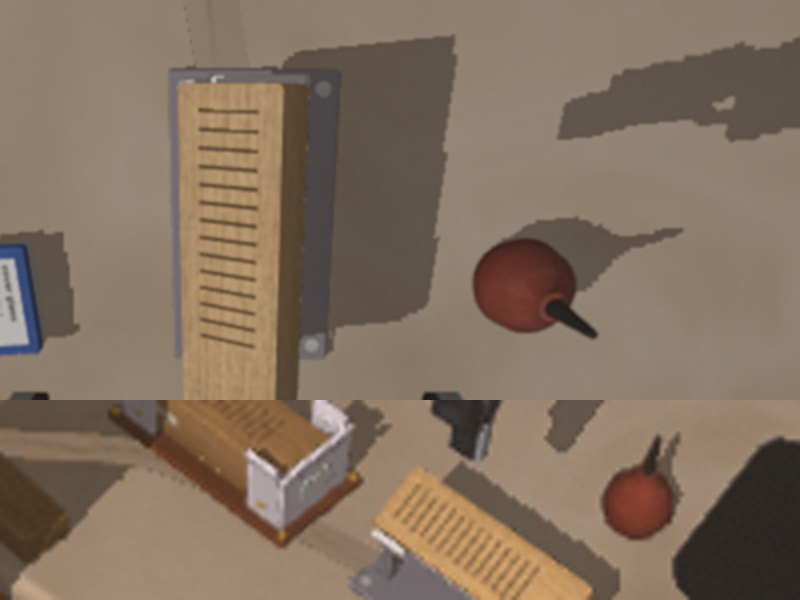

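The wrist half shows the medium block's top face, with +y corners at (290,102) (low edge) and (342,102) (ridge) in full-picture pixels. The scene half shows the large block seated inside the cradle walls.

```bash
python3 - <<'E'
from h import *
import pickle
np.set_printoptions(precision=4,suppress=True)
p=pickle.load(open('w5.pkl','rb'));s=P('scene');t=P('top')
print('tri +y low, ridge',tri(p,[(290,102),(342,102)],s,[(364,201),(375.2,187.3)]))
print('tri w1-w5 ridge? top-cam',tri(p,[(290,102),(342,102)],t,np.array([(493,112),(497,66)])/2.6667+[170,150]))
r=cast(p,[(342,102),(338.5,260)],.095);l=cast(p,[(290,102),(291.5,260)],.0702)
for n,q in(('ridge',r),('low',l)):
    d=q[0]-q[1];print(n,q,'yaw',np.degrees(np.arctan2(-d[0],d[1])),np.linalg.norm(d))
print(cast(s,[(418.4,219.06)],.095),cast(s,[(406.25,230.6)],.0702))
E
```

```text
tri +y low, ridge [[ 0.6032 -0.0503  0.0661  0.0041]
 [ 0.6463 -0.0549  0.0878  0.0051]]
tri w1-w5 ridge? top-cam [[ 0.6015 -0.0496  0.0631  0.0026]
 [ 0.6449 -0.0539  0.0778  0.003 ]]
ridge [[ 0.6445 -0.0527  0.095 ]
 [ 0.6313 -0.1873  0.095 ]] yaw -5.605859956092456 0.13531811167910904
low [[ 0.6026 -0.0485  0.0702]
 [ 0.5858 -0.1961  0.0702]] yaw -6.493374992851994 0.14857569435422854
[[ 0.6223 -0.2075  0.095 ]] [[ 0.5888 -0.196   0.0702]]
```

```bash
python3 -m handwheel '0 0 0 -10 0 0 8.5;0 0 0 -10 0 0 8.5;0 0 0 -10 0 0 8.5;0.2 -5.3 0 0 0 0 8.5;0 0 0 0 0 0 8.5;0 0 3 0 0 0 8.5;0 0 3 0 0 0 8.5;0 0 0 0 0 0 8.5'
```

```text
time_s: 13.0
ee_pos: [0.603, -0.1228, 0.1058]
tool_rot: [[0.095, 0.863, 0.496], [0.995, -0.083, -0.047], [0.001, 0.498, -0.867]]
ft_force: [0.1, -0.6, -0.4]
width: 0.992
grasp_force: 0.0
```

```bash
python3 - <<'E'
from h import *
np.set_printoptions(precision=4,suppress=True)
s=read_state();R=np.array(s['tool_rot']);T=np.array(s['ee_pos']);print(s['q'],R)
print('go (cm):',R.T@(np.array([.6346,-.127,.0506])-T)*100)
E
```

```text
[-0.4205  0.14   -0.571   0.3617  0.1604  1.287 ] [[ 0.0954  0.8632  0.4957]
 [ 0.9954 -0.0832 -0.0467]
 [ 0.0009  0.4979 -0.8672]]
go (cm): [-0.1192  0.0181  6.3698]
```

```bash
python3 -m handwheel '-0.12 0 2 0 0 0 8.5;0 0 2 0 0 0 8.5;0 0 1.4 0 0 0 8.5;0 0 0.9 0 0 0 8.5;0 0 0 0 0 0 8.5' && python3 -m handwheel '0 0 0 0 0 0 4;0 0 0 0 0 0 4;0 0 0 0 0 0 4;0 0 0 0 0 0 4;0 0 0 0 0 0 4;0 0 0 0 0 0 4'
```

```text
time_s: 13.62
ee_pos: [0.6337, -0.128, 0.0524]
tool_rot: [[0.097, 0.862, 0.497], [0.995, -0.084, -0.048], [0.0, 0.5, -0.866]]
ft_force: [-0.5, 0.6, -0.2]
width: 0.996
grasp_force: 0.0
time_s: 14.38
ee_pos: [0.6333, -0.1282, 0.0533]
tool_rot: [[0.097, 0.862, 0.498], [0.995, -0.084, -0.049], [-0.0, 0.501, -0.866]]
ft_force: [-5.0, 0.6, 6.7]
width: 0.565
grasp_force: 61.6
```

```bash
python3 -m handwheel '0 0 -1.5 0 0 0 4;0 0 -4 0 0 0 4;0 0 -4 0 0 0 4;0 0 0 10 0 0 4;0 0 0 10 0 0 4;0 0 0 10 0 0 4;0 0 0 0 0 0 4;0 0 0 0 0 0 4'; python3 - <<'E'
from h import *
np.set_printoptions(precision=4,suppress=True)
s=read_state();R=np.array(s['tool_rot']);T=np.array(s['ee_pos']);print(s['q'],s['width'],s['grasp_force'],R)
print('go (cm):',R.T@(np.array([.6409,.1022,.12])-T)*100)
E
```

```text
time_s: 15.38
ee_pos: [0.586, -0.1234, 0.1347]
tool_rot: [[0.097, 0.995, 0.002], [0.995, -0.097, 0.0], [0.0, 0.002, -1.0]]
ft_force: [-0.3, -0.3, -1.0]
width: 0.57
grasp_force: 62.9
[-0.348   0.37   -0.0103  1.1887  0.0007  1.3201] 0.5695613376987135 62.92931914329529 [[ 0.0972  0.9953  0.0019]
 [ 0.9953 -0.0972  0.0001]
 [ 0.0003  0.0018 -1.    ]]
go (cm): [22.9869  3.2687  1.4774]
```

```bash
python3 -m handwheel '5.75 0.82 0.3 0 0 0 4;5.75 0.82 0.3 0 0 0 4;5.75 0.82 0.3 0 0 0 4;5.75 0.82 0.3 0 0 0 4;0 0 0 0 0 0 4;0 0 0 0 0 0 4'; cat > held.py <<'E'
from h import *
import sys
np.set_printoptions(precision=4,suppress=True)
# held block: corners of its +x_tool end in wrist view, in tool frame, at top height dz above rep TCP
def held(dz,L,W,name):
    s=read_state();R=np.array(s['tool_rot']);T=np.array(s['ee_pos']);p=P('wrist');im=snapshot('wrist');cv2.imwrite(f'pics/{name}.png',im)
    h=cv2.cvtColor(im,cv2.COLOR_BGR2HSV);m=cv2.inRange(h,(13,90,90),(21,200,255));m=cv2.morphologyEx(m,cv2.MORPH_CLOSE,np.ones((7,7)))
    X=[T+R@[L/2,sg*W/2,-dz] for sg in(-1,1)]
    u=cv2.projectPoints(np.array(X),np.array(p['rvec']),np.array(p['tvec']),np.array(p['intrinsics']),np.array(p['dist']))[0].reshape(-1,2);print('expected',u.tolist())
    for c in cv2.findContours(m,0,2)[0]:
        if cv2.contourArea(c)>800 and cv2.pointPolygonTest(c,tuple(map(float,u.mean(0)+[0,25])),False)>0:
            a=cv2.approxPolyDP(c,5,True).reshape(-1,2);print(a.tolist())
            print((R.T@(cast(p,a,T[2]+dz)-T).T).T*1000)
    print(T,R.tolist())
E
python3 -c "
from held import *
held(.034,.15,.05,'w6')"
```

```text
time_s: 16.12
ee_pos: [0.6404, 0.102, 0.1239]
tool_rot: [[0.097, 0.995, 0.002], [0.995, -0.097, 0.0], [0.0, 0.002, -1.0]]
ft_force: [-0.2, 0.2, -0.8]
width: 0.568
grasp_force: 62.9
expected [[253.2048711933677, 106.66606063649074], [380.09334011649787, 106.75231752088024]]
[[258, 102], [269, 352], [314, 358], [366, 352], [380, 105]]
[[ 76.7571 -23.0086 -34.0304]
 [-44.0006 -24.1327 -34.061 ]
 [-47.7845  -1.3576 -34.0141]
 [-44.0505  24.9988 -33.9579]
 [ 75.6614  24.9379 -33.93  ]]
[0.6404 0.102  0.1239] [[0.09672007334096838, 0.9953093835710805, 0.002111489586480219], [0.995311595714123, -0.0967203522011821, 3.011786109763638e-05], [0.00023420060623705798, 0.0020986770679190915, -0.9999977703498345]]
```

```bash
python3 -m handwheel '0 0 2.5 0 0 0 4;0 0 2.5 0 0 0 4;0 0 1.5 0 0 0 4;0 0 0.8 0 0 0 4;0 0 0 0 0 0 4' && python3 -m handwheel '0 0 0.2 0 0 0 4;0 0 0 0 0 0 4' && python3 -m handwheel '0 0 0.15 0 0 0 4;0 0 0 0 0 0 4'
```

```text
time_s: 16.8
ee_pos: [0.6413, 0.1017, 0.0499]
tool_rot: [[0.098, 0.995, -0.0], [0.995, -0.098, 0.0], [0.0, -0.0, -1.0]]
ft_force: [0.2, 1.0, -1.6]
width: 0.567
grasp_force: 62.9
time_s: 17.05
ee_pos: [0.6416, 0.1022, 0.0483]
tool_rot: [[0.097, 0.995, 0.001], [0.995, -0.097, 0.0], [0.0, 0.001, -1.0]]
ft_force: [0.0, -0.5, -2.1]
width: 0.562
grasp_force: 62.9
time_s: 17.3
ee_pos: [0.6413, 0.1022, 0.0463]
tool_rot: [[0.097, 0.995, -0.0], [0.995, -0.097, -0.0], [-0.0, -0.0, -1.0]]
ft_force: [-0.8, -0.4, -1.3]
width: 0.565
grasp_force: 62.9
```

```bash
python3 -m handwheel '0 -0.05 0.12 0 0 0 4;0 0 0 0 0 0 4' && python3 -m handwheel '0 0 0.1 0 0 0 4;0 0 0 0 0 0 4' && python3 -m handwheel '0 0 0.08 0 0 0 4;0 0 0 0 0 0 4'
```

```text
time_s: 17.55
ee_pos: [0.6407, 0.1022, 0.045]
tool_rot: [[0.097, 0.995, -0.0], [0.995, -0.097, -0.0], [-0.0, -0.0, -1.0]]
ft_force: [-0.9, -1.0, -1.6]
width: 0.566
grasp_force: 62.9
time_s: 17.8
ee_pos: [0.6408, 0.1022, 0.044]
tool_rot: [[0.097, 0.995, -0.0], [0.995, -0.097, -0.0], [-0.0, -0.0, -1.0]]
ft_force: [0.4, -0.5, -2.1]
width: 0.566
grasp_force: 62.9
time_s: 18.05
ee_pos: [0.6409, 0.1022, 0.0433]
tool_rot: [[0.097, 0.995, 0.0], [0.995, -0.097, 0.0], [0.0, 0.0, -1.0]]
ft_force: [0.2, -0.1, -0.2]
width: 0.568
grasp_force: 63.0
```

```bash
python3 -m handwheel '0 0 0.08 0 0 0 4;0 0 0 0 0 0 4' && python3 -m handwheel '0 0 0.06 0 0 0 4;0 0 0 0 0 0 4'
```

```text
time_s: 18.3
ee_pos: [0.6409, 0.1022, 0.0432]
tool_rot: [[0.097, 0.995, 0.001], [0.995, -0.097, -0.0], [0.0, 0.001, -1.0]]
ft_force: [-2.0, 0.2, 4.1]
width: 0.565
grasp_force: 63.6
time_s: 18.55
ee_pos: [0.641, 0.1022, 0.0432]
tool_rot: [[0.097, 0.995, 0.001], [0.995, -0.097, -0.0], [0.0, 0.001, -1.0]]
ft_force: [-3.5, -0.4, 9.8]
width: 0.567
grasp_force: 64.2
```

```bash
python3 -m handwheel '0 0 -0.1 0 0 0 4;0 0 0 0 0 0 8.5;0 0 0 0 0 0 8.5;0 0 0 0 0 0 8.5;0 0 0 0 0 0 8.5;0 0 0 0 0 0 8.5' && python3 -m handwheel '0 0 -2 0 0 0 8.5;0 0 -5.5 0 0 0 8.5;0 0 -5.5 0 0 0 8.5;2.66 -5.3 0 0 0 0 8.5;2.66 -5.3 0 0 0 0 8.5;2.66 -5.3 0 0 0 0 8.5;0 0 0 0 0 4.2 8.5;0 0 0 0 0 0 8.5'
python3 - <<'E'
from h import *
import pickle
np.set_printoptions(precision=4,suppress=True)
p=P('wrist');im=snapshot('wrist');cv2.imwrite('pics/w7.png',im);pickle.dump(p,open('w7.pkl','wb'))
cv2.imwrite('pics/t7.png',snapshot('top'));cv2.imwrite('pics/s7.png',snapshot('scene'))
s=read_state();T=s['ee_pos'];print(T,s['q'])
h=cv2.cvtColor(im,cv2.COLOR_BGR2HSV);m=cv2.inRange(h,(12,90,50),(21,220,255));m=cv2.morphologyEx(m,cv2.MORPH_CLOSE,np.ones((7,7)))
for c in cv2.findContours(m,0,2)[0]:
    if cv2.contourArea(c)>800:
        a=cv2.approxPolyDP(c,5,True).reshape(-1,2);print(a.tolist());print(cast(p,a,.026)[:,:2].tolist() if len(a)<8 else '')
        b=cv2.minAreaRect(c);print(b,cast(p,cv2.boxPoints(b),.026))
E
```

```text
time_s: 19.3
ee_pos: [0.6408, 0.1022, 0.0429]
tool_rot: [[0.097, 0.995, -0.0], [0.995, -0.097, -0.0], [-0.0, -0.0, -1.0]]
ft_force: [-0.3, -0.8, 0.5]
width: 0.993
grasp_force: 0.0
time_s: 20.3
ee_pos: [0.4901, 0.1975, 0.1734]
tool_rot: [[0.169, 0.986, 0.001], [0.986, -0.169, 0.0], [0.0, 0.001, -1.0]]
ft_force: [0.6, -0.8, 0.3]
width: 0.997
grasp_force: 0.0
[0.4908 0.1968 0.1728] [ 0.2225  0.2365 -0.1051  1.2293 -0.      1.9634]
[[460, 182], [458, 215], [439, 204], [436, 265], [473, 302], [513, 322], [532, 187], [513, 179]]

((479.085205078125, 246.11135864257812), (90.59822845458984, 142.00991821289062), 7.594643592834473) [[ 0.5877  0.0249  0.026 ]
 [ 0.6175  0.1884  0.026 ]
 [ 0.7076  0.1606  0.026 ]
 [ 0.6915 -0.0101  0.026 ]]
[[299, 120], [299, 226], [336, 226], [338, 122]]
[[0.48327191115546725, 0.26040426650564097], [0.46311507580664546, 0.15320025830241962], [0.5017871080353966, 0.1466034940801207], [0.5198429280246071, 0.25228412487471463]]
((317.5, 173.0), (106.0, 43.0), 90.0) [[0.4804 0.2609 0.026 ]
 [0.5211 0.254  0.026 ]
 [0.5049 0.1461 0.026 ]
 [0.46   0.1537 0.026 ]]
```

```bash
python3 -m handwheel '0.66 0 4.5 0 0 0.4 8.5;0 0 4.5 0 0 0 8.5;0 0 4.5 0 0 0 8.5;0 0 3 0 0 0 8.5;0 0 1.5 0 0 0 8.5;0 0 0 0 0 0 8.5' && python3 -m handwheel '0 0 0 0 0 0 3;0 0 0 0 0 0 3;0 0 0 0 0 0 3;0 0 0 0 0 0 3;0 0 0 0 0 0 3;0 0 0 0 0 0 3;0 0 0 0 0 0 3'
```

```text
time_s: 21.2
ee_pos: [0.4914, 0.2032, -0.0077]
tool_rot: [[0.177, 0.984, -0.002], [0.984, -0.177, -0.0], [-0.001, -0.001, -1.0]]
ft_force: [0.3, 0.2, 0.1]
width: 0.996
grasp_force: 0.0
time_s: 22.08
ee_pos: [0.4922, 0.2038, -0.0058]
tool_rot: [[0.177, 0.984, 0.002], [0.984, -0.177, 0.0], [0.001, 0.002, -1.0]]
ft_force: [-1.1, -0.4, 7.7]
width: 0.471
grasp_force: 60.5
```

```bash
python3 -m handwheel '0 0 -1.5 0 0 0 3;0 0 -5 0 0 0 3;0 0 -5 0 0 0 3;0 0 -4 0 0 -4.6 3;0 0 0 0 0 0 3;0 0 0 0 0 0 3'; python3 -c "
from held import *
held(.020,.11,.042,'w8')
s=read_state();R=np.array(s['tool_rot']);T=np.array(s['ee_pos']);print('go',R.T@(np.array([.641,.1035,.13])-T)*100)"
```

```text
time_s: 22.82
ee_pos: [0.4911, 0.2035, 0.1479]
tool_rot: [[0.098, 0.995, -0.0], [0.995, -0.098, 0.0], [-0.0, -0.0, -1.0]]
ft_force: [-0.1, -0.5, -1.5]
width: 0.47
grasp_force: 61.2
expected [[270.5954633731376, 152.03153744940892], [362.89688156859006, 152.10176335541834]]
[[359, 155], [273, 156], [269, 162], [278, 352], [358, 352], [365, 174]]
[[ 53.6762  19.2783 -20.0014]
 [ 53.1883 -19.9792 -19.999 ]
 [ 50.4223 -21.9297 -19.9989]
 [-57.1436 -21.7439 -19.9984]
 [-57.0965  23.1697 -20.0012]
 [ 44.833   22.4158 -20.0016]]
[0.4911 0.2035 0.1479] [[0.0980059833645773, 0.9951858235756932, -6.147122401576058e-05], [0.9951858254652772, -0.09800598343813209, 1.8218247444917565e-06], [-4.21149360406954e-06, -6.135384054012967e-05, -0.9999999981089847]]
go [-8.4721 15.9313  1.7104]
```

```bash
python3 -m handwheel '-2.77 5.32 0.5 0 0 0 3;-2.77 5.32 0.5 0 0 0 3;-2.77 5.32 0.5 0 0 0 3;0 0 2 0 0 0 3;0 0 2 0 0 0 3;0 0 1.2 0 0 0 3;0 0 0 0 0 0 3;0 0 0 0 0 0 3'; python3 -c "
from held import *
s=read_state();R=np.array(s['tool_rot']);T=np.array(s['ee_pos']);print('go',R.T@(np.array([.6412,.1051,.0725])-T)*100,R)"
```

```text
time_s: 23.88
ee_pos: [0.6424, 0.1055, 0.0815]
tool_rot: [[0.097, 0.995, 0.001], [0.995, -0.097, 0.0], [0.0, 0.001, -1.0]]
ft_force: [0.4, -0.1, -1.0]
width: 0.471
grasp_force: 61.3
go [-0.0561 -0.1149  0.9032] [[ 0.0971  0.9953  0.0007]
 [ 0.9953 -0.0971  0.    ]
 [ 0.0001  0.0007 -1.    ]]
```

```bash
python3 -m handwheel '-0.05 -0.1 0.4 0 0 0 3;0 0 0.2 0 0 0 3;0 0 0 0 0 0 3' && python3 -m handwheel '0 0 0.15 0 0 0 3;0 0 0 0 0 0 3' && python3 -m handwheel '0 0 0.1 0 0 0 3;0 0 0 0 0 0 3'&& python3 -m handwheel '0 0 0.08 0 0 0 3;0 0 0 0 0 0 3'
```

```text
time_s: 24.25
ee_pos: [0.6411, 0.105, 0.075]
tool_rot: [[0.097, 0.995, 0.0], [0.995, -0.097, -0.0], [-0.0, 0.0, -1.0]]
ft_force: [-0.1, -0.4, -0.5]
width: 0.464
grasp_force: 61.3
time_s: 24.5
ee_pos: [0.6411, 0.1049, 0.0733]
tool_rot: [[0.097, 0.995, -0.0], [0.995, -0.097, -0.0], [-0.0, -0.0, -1.0]]
ft_force: [-0.2, -0.7, -0.6]
width: 0.472
grasp_force: 61.3
time_s: 24.75
ee_pos: [0.6412, 0.1049, 0.0724]
tool_rot: [[0.097, 0.995, -0.0], [0.995, -0.097, 0.0], [0.0, -0.0, -1.0]]
ft_force: [-0.5, -0.2, -2.7]
width: 0.47
grasp_force: 61.3
time_s: 25.0
ee_pos: [0.6412, 0.1049, 0.0723]
tool_rot: [[0.097, 0.995, 0.001], [0.995, -0.097, -0.0], [0.0, 0.001, -1.0]]
ft_force: [-2.0, -1.4, 4.3]
width: 0.47
grasp_force: 61.9
```

```bash
python3 -m handwheel '0 0 -0.05 0 0 0 3;0 0 0 0 0 0 8.5;0 0 0 0 0 0 8.5;0 0 0 0 0 0 8.5;0 0 0 0 0 0 8.5;0 0 0 0 0 0 8.5;0 0 0 0 0 0 8.5' && python3 -m handwheel '0 0 -2 0 0 0 8.5;0 0 -5 0 0 0 8.5;0 0 -4 0 0 0 8.5;-5.48 -2.62 0 0 0 0 8.5;-5.48 -2.62 0 0 0 0 8.5;-5.48 -2.62 0 0 0 0 8.5;-5.48 -2.62 0 0 0 0 8.5;-5.48 -2.62 0 0 0 0 8.5;0 0 0 0 0 0 8.5;0 0 0 0 0 0 8.5'
python3 - <<'E'
from h import *
import pickle
np.set_printoptions(precision=4,suppress=True)
s=read_state();R=np.array(s['tool_rot']);T=np.array(s['ee_pos'])
p=P('wrist');im=snapshot('wrist');cv2.imwrite('pics/w9.png',im);pickle.dump(p,open('w9.pkl','wb'))
cv2.imwrite('pics/t9.png',snapshot('top'));cv2.imwrite('pics/s9.png',snapshot('scene'))
def box(p,im,lab,reg=None):
    h=cv2.cvtColor(im,cv2.COLOR_BGR2HSV);m=cv2.inRange(h,(105,150,70),(125,255,255))
    if reg: k=np.zeros_like(m);k[reg[1]:reg[3],reg[0]:reg[2]]=255;m&=k
    m=cv2.morphologyEx(m,cv2.MORPH_CLOSE,np.ones((5,5)))
    for c in cv2.findContours(m,0,2)[0]:
        if cv2.contourArea(c)>60:
            b=cv2.minAreaRect(c);q=cast(p,cv2.boxPoints(b),.018);e=q[1]-q[0];f=q[2]-q[1]
            print(lab,b,q.mean(0),[np.linalg.norm(v).round(4) for v in(e,f)],[np.degrees(np.arctan2(-v[0],v[1])).round(1) for v in (e,f)]);
            if lab=='w':print(cv2.approxPolyDP(c,3,True).reshape(-1,2).tolist())
            out=b[0]
    return out
print(T)
u=box(p,im,'w');v=box(P('scene'),cv2.imread('pics/s0.png') if 0 else cv2.imread('pics/scene0.png'),'s',(345,240,390,280))
w=box(P('top'),cv2.imread('pics/top0.png'),'t',(370,220,420,255))
print(tri(p,[u],P('scene'),[v]),tri(p,[u],P('top'),[w]))
E
```

```text
time_s: 25.88
ee_pos: [0.6412, 0.1049, 0.0721]
tool_rot: [[0.097, 0.995, 0.0], [0.995, -0.097, 0.0], [0.0, 0.0, -1.0]]
ft_force: [-0.3, 0.7, 0.4]
width: 0.995
grasp_force: 0.0
time_s: 27.12
ee_pos: [0.4842, -0.1551, 0.1823]
tool_rot: [[0.098, 0.995, 0.001], [0.995, -0.098, 0.0], [0.0, 0.001, -1.0]]
ft_force: [-0.9, -0.4, -0.1]
width: 0.994
grasp_force: 0.0
[ 0.4842 -0.1551  0.1823]Traceback (most recent call last):
  File "<stdin>", line 19, in <module>
  File "<stdin>", line 17, in box
UnboundLocalError: cannot access local variable 'out' where it is not associated with a value
```

```bash
python3 - <<'E'
from h import *
import pickle
np.set_printoptions(precision=4,suppress=True)
im=cv2.imread('pics/w9.png');p=pickle.load(open('w9.pkl','rb'))
u=cv2.projectPoints(np.array([[.484,-.155,.018]]),np.array(p['rvec']),np.array(p['tvec']),np.array(p['intrinsics']),np.array(p['dist']))[0].ravel();print(u)
h=cv2.cvtColor(im,cv2.COLOR_BGR2HSV);x,y=u.astype(int)
print([(i,h[y,i].tolist()) for i in range(x-36,x+37,4)])
m=cv2.inRange(h,(95,80,30),(130,255,255));
for c in cv2.findContours(m,0,2)[0]:
    if cv2.contourArea(c)>60: print(cv2.contourArea(c),cv2.boundingRect(c))
E
```

```text
[316.8342 177.9058]
[(280, [111, 64, 76]), (284, [16, 61, 154]), (288, [15, 58, 158]), (292, [15, 59, 151]), (296, [15, 57, 148]), (300, [15, 61, 150]), (304, [110, 147, 137]), (308, [15, 6, 183]), (312, [15, 6, 184]), (316, [8, 7, 153]), (320, [15, 6, 175]), (324, [8, 6, 162]), (328, [114, 52, 142]), (332, [112, 128, 118]), (336, [15, 57, 98]), (340, [15, 57, 98]), (344, [16, 59, 99]), (348, [16, 61, 113]), (352, [15, 56, 149])]
1689.5 (300, 146, 34, 59)
```

```bash
python3 - <<'E'
from h import *
import pickle
np.set_printoptions(precision=4,suppress=True)
def rect(p,im,lab,reg):
    h=cv2.cvtColor(im,cv2.COLOR_BGR2HSV);m=cv2.inRange(h,(95,80,30),(130,255,255))
    k=np.zeros_like(m);k[reg[1]:reg[3],reg[0]:reg[2]]=255
    c=max(cv2.findContours(m&k,0,2)[0],key=cv2.contourArea);b=cv2.minAreaRect(c);q=cast(p,cv2.boxPoints(b),.018);e=q[1]-q[0];f=q[2]-q[1]
    print(lab,b,q.mean(0),[(np.linalg.norm(v).round(4),np.degrees(np.arctan2(-v[0],v[1])).round(1)) for v in (e,f)],cv2.approxPolyDP(c,3,True).reshape(-1,2).tolist())
    return b[0]
u=rect(pickle.load(open('w9.pkl','rb')),cv2.imread('pics/w9.png'),'w',(270,130,360,230))
p=pickle.load(open('w9.pkl','rb'));s=P('scene');t=P('top')
v=rect(s,cv2.imread('pics/scene0.png'),'s',(345,240,390,280));w=rect(t,cv2.imread('pics/top0.png'),'t',(370,220,420,255))
print(tri(p,[u],s,[v]),tri(p,[u],t,[w]))
E
```

```text
w ((317.3451843261719, 174.8324737548828), (57.99509811401367, 31.206207275390625), 85.91438293457031) [ 0.4848 -0.1526  0.018 ] [(np.float64(0.0323), np.float64(-91.5)), (np.float64(0.063), np.float64(179.2))] [[301, 148], [305, 204], [333, 202], [331, 147]]
s ((368.5067443847656, 260.29052734375), (24.179508209228516, 11.973506927490234), 35.53767776489258) [ 0.483  -0.1554  0.018 ] [(np.float64(0.0361), np.float64(-85.1)), (np.float64(0.0647), np.float64(177.1))] [[363, 250], [356, 258], [375, 271], [381, 262]]
t ((392.5, 236.5), (11.0, 23.0), 90.0) [ 0.4831 -0.1518  0.018 ] [(np.float64(0.0625), np.float64(178.3)), (np.float64(0.0297), np.float64(87.0))] [[381, 232], [382, 242], [404, 242], [404, 231]]
[[ 0.4853 -0.1537  0.0124  0.0018]] [[ 0.484  -0.1564 -0.0052  0.0011]]
```

```bash
python3 -m handwheel '0.25 0.05 4.5 0 0 -4.4 8.5;0 0 4.5 0 0 0 8.5;0 0 4.5 0 0 0 8.5;0 0 3.5 0 0 0 8.5;0 0 2 0 0 0 8.5;0 0 0 0 0 0 8.5' && python3 -m handwheel '0 0 0 0 0 0 2;0 0 0 0 0 0 2;0 0 0 0 0 0 2;0 0 0 0 0 0 2;0 0 0 0 0 0 2;0 0 0 0 0 0 2;0 0 0 0 0 0 2'
```

```text
time_s: 28.02
ee_pos: [0.4844, -0.1511, -0.0092]
tool_rot: [[0.019, 1.0, -0.003], [1.0, -0.019, 0.001], [0.001, -0.003, -1.0]]
ft_force: [0.2, -0.5, -0.1]
width: 0.993
grasp_force: 0.0
time_s: 28.9
ee_pos: [0.4854, -0.1527, -0.0067]
tool_rot: [[0.021, 1.0, 0.002], [1.0, -0.021, -0.001], [-0.0, 0.002, -1.0]]
ft_force: [-2.1, 1.5, 8.1]
width: 0.361
grasp_force: 58.6
```

```bash
python3 -m handwheel '0 0 -1.5 0 0 0 2;0 0 -5 0 0 0 2;0 0 -5 0 0 0 2;0 0 -4.5 0 0 4.4 2;0 0 0 0 0 0 2;0 0 0 0 0 0 2'; python3 - <<'E'
from h import *
np.set_printoptions(precision=4,suppress=True)
s=read_state();R=np.array(s['tool_rot']);T=np.array(s['ee_pos']);p=P('wrist');im=snapshot('wrist');cv2.imwrite('pics/w10.png',im)
h=cv2.cvtColor(im,cv2.COLOR_BGR2HSV);m=cv2.inRange(h,(100,110,60),(130,255,255));m[:,:240]=0;m[:,420:]=0
c=max(cv2.findContours(m,0,2)[0],key=cv2.contourArea);a=cv2.approxPolyDP(c,3,True).reshape(-1,2);print(a.tolist())
print((R.T@(cast(p,a,T[2]+.0247-.0)-T).T).T*1000)
print(T,R,'go',R.T@(np.array([.641,.1035,.14])-T)*100)
E
```

```text
time_s: 29.65
ee_pos: [0.4846, -0.1525, 0.1518]
tool_rot: [[0.097, 0.995, -0.0], [0.995, -0.097, -0.0], [-0.0, -0.0, -1.0]]
ft_force: [-0.5, 0.5, -0.8]
width: 0.359
grasp_force: 59.5
[[286, 202], [282, 222], [287, 247], [287, 317], [346, 318], [351, 205]]
[[ 32.6825 -14.1885 -24.6997]
 [ 22.8063 -16.3576 -24.6994]
 [  9.8897 -14.3649 -24.6994]
 [-30.1706 -15.4981 -24.6988]
 [-30.7579  15.2724 -24.7004]
 [ 31.251   15.8604 -24.7012]]
[ 0.4846 -0.1525  0.1518] [[ 0.0968  0.9953 -0.0001]
 [ 0.9953 -0.0968 -0.    ]
 [-0.     -0.0001 -1.    ]] go [26.9935 13.091   1.1813]
```

```bash
python3 -m handwheel '5.38 2.62 0 0 0 0 2;5.38 2.62 0 0 0 0 2;5.38 2.62 0 0 0 0 2;5.38 2.62 0 0 0 0 2;5.38 2.62 0 0 0 0 2;0 0 2 0 0 0 2;0 0 1.5 0 0 0 2;0 0 0.8 0 0 0 2;0 0 0 0 0 0 2;0 0 0 0 0 0 2'; python3 -c "
from held import *
s=read_state();R=np.array(s['tool_rot']);T=np.array(s['ee_pos']);print('go',R.T@(np.array([.641,.1027,.0973])-T)*100,R)"
```

```text
time_s: 30.95
ee_pos: [0.6417, 0.1018, 0.1099]
tool_rot: [[0.098, 0.995, 0.001], [0.995, -0.098, 0.0], [0.0, 0.001, -1.0]]
ft_force: [0.5, -0.4, -0.5]
width: 0.361
grasp_force: 59.6
go [ 0.0825 -0.0762  1.2617] [[ 0.0982  0.9952  0.0011]
 [ 0.9952 -0.0982  0.    ]
 [ 0.0001  0.0011 -1.    ]]
```

```bash
python3 -m handwheel '0.1 -0.08 0.7 0 0 0 2;0 0 0.3 0 0 0 2;0 0 0 0 0 0 2;0 0 0 0 0 0 2' && python3 -m handwheel '0 0 0.15 0 0 0 2;0 0 0 0 0 0 2' && python3 -m handwheel '0 0 0.1 0 0 0 2;0 0 0 0 0 0 2'&& python3 -m handwheel '0 0 0.08 0 0 0 2;0 0 0 0 0 0 2'
```

```text
time_s: 31.45
ee_pos: [0.6408, 0.1035, 0.0992]
tool_rot: [[0.097, 0.995, 0.0], [0.995, -0.097, -0.0], [-0.0, 0.0, -1.0]]
ft_force: [0.3, -0.5, -1.0]
width: 0.357
grasp_force: 59.6
time_s: 31.7
ee_pos: [0.6407, 0.1035, 0.0976]
tool_rot: [[0.097, 0.995, -0.0], [0.995, -0.097, 0.0], [0.0, -0.0, -1.0]]
ft_force: [-0.7, 1.0, -0.5]
width: 0.361
grasp_force: 59.6
time_s: 31.95
ee_pos: [0.6408, 0.1035, 0.0974]
tool_rot: [[0.097, 0.995, 0.001], [0.995, -0.097, 0.0], [0.0, 0.001, -1.0]]
ft_force: [-0.9, -0.1, 5.3]
width: 0.355
grasp_force: 60.4
time_s: 32.2
ee_pos: [0.6409, 0.1035, 0.0974]
tool_rot: [[0.097, 0.995, 0.002], [0.995, -0.097, -0.0], [0.0, 0.002, -1.0]]
ft_force: [-2.6, -0.4, 10.2]
width: 0.356
grasp_force: 61.2
```

Contact came at the expected height. I'll release, back off up and to the side, and check.

```bash
python3 -m handwheel '0 0 -0.15 0 0 0 2;0 0 0 0 0 0 8.5;0 0 0 0 0 0 8.5;0 0 0 0 0 0 8.5;0 0 0 0 0 0 8.5;0 0 0 0 0 0 8.5;0 0 0 0 0 0 8.5;0 0 0 0 0 0 8.5' && python3 -m handwheel '0 0 -2 0 0 0 8.5;0 0 -4 0 0 0 8.5;0 0 -4 0 0 0 8.5;0 -5.5 0 0 0 0 8.5;0 -5.5 0 0 0 0 8.5;0 -3 0 0 0 0 8.5;0 0 0 0 0 0 8.5;0 0 0 0 0 0 8.5'
python3 - <<'E'
from h import *
a=snapshot('wrist');b=snapshot('scene');c=snapshot('top')
r=lambda i,s:cv2.resize(i,s,interpolation=2)
cv2.imwrite('pics/v6.png',np.vstack([r(a[40:290,220:620],(800,500))[:380],np.hstack([r(b[130:240,260:460],(400,220)),r(c[150:260,200:400],(400,220))])]))
cv2.imwrite('pics/w11.png',a)
E
```

```text
time_s: 33.2
ee_pos: [0.6407, 0.1035, 0.0973]
tool_rot: [[0.097, 0.995, -0.0], [0.995, -0.097, -0.0], [-0.0, -0.0, -1.0]]
ft_force: [0.3, 0.1, 0.3]
width: 0.994
grasp_force: 0.0
time_s: 34.2
ee_pos: [0.5021, 0.1171, 0.1977]
tool_rot: [[0.097, 0.995, 0.001], [0.995, -0.097, 0.0], [0.0, 0.001, -1.0]]
ft_force: [0.1, -0.4, -0.3]
width: 0.997
grasp_force: 0.0
```

View pics/v6.png

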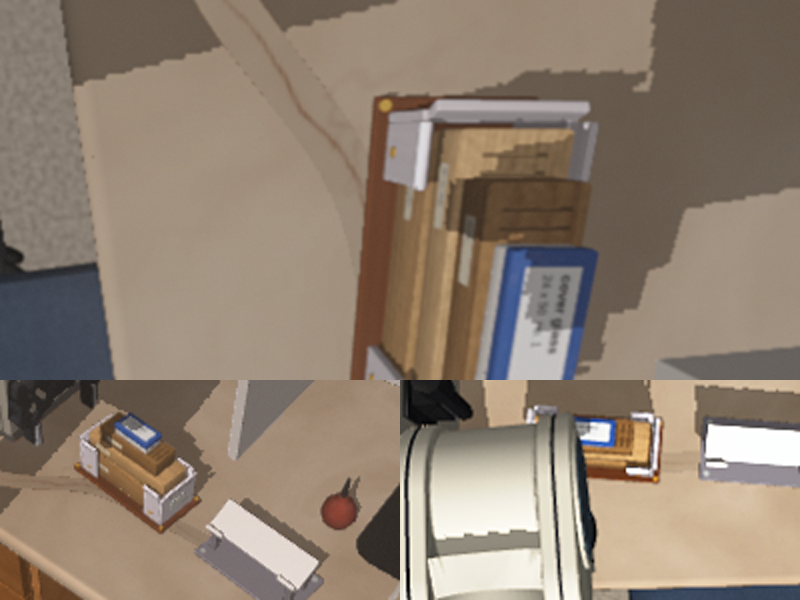

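The picture shows the column fully stacked and aligned inside the walls. The large and medium blocks are in the pocket, with the small block (520,210) and the blue box (545,310) centred on top, and the gripper is clear.

```bash
python3 -c "
from bench import *
print(hand_in())"
```

```text
the job is handed in; nothing more can be done
None
```

The column is built in the cradle in the order asked: large, medium and small block, then the blue-lidded box, each set down gently, released and centred to within about 2 mm by measurement. I left the petri dish and dropper bottle alone, and handed the job in at about 34 s with the gripper clear.

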